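# Unstack the washed bins and pack the sample-prep caddy

## Robot

A 6-joint arm with a two-finger parallel gripper is mounted at the origin on a cart in front of the work surface, level with it; the furniture and walls round the work are solid. World frame = base frame: x ahead of the robot, y to its left, z up, the work surface at z = 0. Lengths are in m, angles in rad, forces in N, time in s.
With the tool pointing down it reaches from about 0.35 to 0.95 m from the base axis. Payload 17.4 kg.
Tool frame: the origin (TCP) lies on the front face of the gripper's body, between the roots of the fingers; the fingertips stand 84 mm ahead of it and the grasp point (between the pads) lies 65 mm ahead of it; z points along the fingers, y is the line along which they close (so a half turn about z gives the same grasp; the last joint's range is limited). The gripper opens to 93 mm and grips with 3 to 60 N. Pads are 15 mm wide; open, the fingers measure 128 mm over their backs; the gripper's body (75 mm by 188 mm) begins 65 mm behind the grasp point.
Start: joints at [1.111, 0.116, 1.442, -0, 1.584, -0.038], TCP at [0.276, 0.616, 0.303] pointing down, gripper open.
Joint ranges: [-2.83, 2.83], [-0.83, 2.19], [0.07, 2.5], [-1.14, 4.28], [0.01, 3], [-2.97, 2.97]. Speed limits (rad/s): [1.89, 1.89, 2.22, 3.14, 3.14, 3.14].

## Interface

Orientations are given as a unit quaternion [w, x, y, z].
In Python, from workcell import monitor, eyes, close_job, spotter gives the robot as it stands. The module is installed in compiled form; this text tells all that it offers.
- The arm moves only by the tool servo_tool, never from a script. Its arguments are lists of equal length, an entry for each row: "slide": the shift along the tool's x, y, z in mm, a list of three; "twist": the turn about the tool's z in degrees; "grip": the opening, from -1 (shut) to 1 (fully open). A call has exactly 10 rows; each row shifts and turns the commanded pose from where the row before left it, along the tool's axes as they then stand; what a row does not reach is not made up. A row lasts 1/10 s, in which the tool goes at most 50 mm and 8.59 degrees, less where a joint would pass 70% of its speed; a pose out of reach is approached as far as the arm can. A call is refused whole if a number of a shift passes 50 or a number of a turn 8.59, either way. A call with a gripper value outside its range is refused whole. The fingers move at their own pace and stop on an object; the grip force is fixed at half the most. Time passes only in rows, so rows that do not move let the fingers close, or fill a call up. It gives the time, the measured TCP pose, the force, the opening and the grip force at its end, in the units of the state.
- monitor.get_obs(): the state, without advancing time (a new reading comes with each control period).
- eyes.capture(name): name is "scene" or "top"; returns the picture (384x512x3 uint8, red, green, blue); there is no depth.
- eyes.get_calibration(name): a dict with "fx", "fy", "cx", "cy" (pixels), "k1" (the pictures are not rectified: a ray, as slopes to the right and down, at radius r is drawn at 1 + k1 r^2 times it, then the intrinsics apply), "rvec" (rotation vector, rad) and "tvec" (3), from world to camera coordinates, as OpenCV has them. Camera axes: x right, y down, z forward; pixel columns grow to the right and rows downward; lengths in m; the calibration is good to about 2 mm. A picture is of the moment at which its call begins. get_calibration takes no time and is no camera call.
- close_job(): hands the job in; it is judged then, once.
Trained networks look in the newest picture that a camera, given by its name, has taken for a name from the list of things; names that differ only in an ending like _2 or _b are one class to them, and where a whole thing is asked for, a point or a joint stands for the part that bears it (a point fixed in the world has none). Each returns a list of dicts, best first, with "p" (0 to 1); they miss things now and then, are a little off and sometimes report something else, mostly with a low value. They report only what shows in the picture. A call takes as long as a camera call.
- spotter.recognise(target, camera): "uv" ([column, row] in pixels, amid what is visible of it).
The state is a dict: "time_s": time; "joint_pos": joint angles; "joint_velocities": joint speeds; "joint_torque": joint torques, N m; "position": TCP position; "ee_rot": TCP orientation; "force": force on the tool from outside, world axes, zero at the start; "wrist_torque": the same for the moment, N m; "opening": opening from 0.0 (shut) to 1.0 (fully open); "grasp_force": force on a finger pad.
Only numpy, scipy, OpenCV 4.12 (cv2) and the standard library are available. Lean on these libraries where they do the work, as an engineer would, in place of code of your own. Each camera call takes 0.05 s, during which the arm holds its last target. There are 200 camera calls.

## Task

Take the stack of washed bins apart and pack all three into the grey caddy so that they lie flat on its floor in one layer, open side up, clear of the bottle pen in its corner. Then, last because it stands tall, stand the amber bottle with the red cap upright in that pen. Set each thing down without dropping it, and leave the small white bottle with the blue cap where it is.

Things in the scene. Friction and masses are not known exactly. Their poses are not given: they have to be found in the camera images.
- blue_bin: Blue L-shaped open bin, bottom of the stack. A 112 x 112 mm square in plan with the +x +y quadrant missing (filled where x or y < -2 mm), 54 high, walls and floor 3, 0.15 kg. Two grip bars, 10 mm thick, 48 long, tops 53 above the underside: at x 0, y -29 (runs along y) and x -29, y 0 (runs along x). Pinch a bar from above, a finger in each compartment. Origin: square's centre, underside.
- white_bin: White L-shaped open bin, second in the stack, resting on the blue bin's rim, turned about half round against it. Same shape, size, grip bars, mass and frame as the blue one. The compartments beside every grip bar are empty and about 48 x 48 mm, 50 deep.
- yellow_bin: Yellow straight open bin on top of the stack, resting on the white bin's rim: 112 mm along its x, 54 along its y, 54 high, walls and floor 3, 0.11 kg. One grip bar in its middle, 10 mm thick, 48 long along y, rounded top 53 above the underside, a 48 x 48 mm empty compartment on each side. Origin: centre of the underside, z up.
- caddy: Grey square open caddy, fixed, at any yaw. Inside 190 x 190 mm (-95 to 95), floor 3 mm up, rim 35 mm up. Its +x +y corner is a 64 mm square bottle pen, inside x and y 31 to 95, fenced by 3 mm thick, 26 high walls. The rest holds the bins in one layer with 11 to 24 mm play a row: the two L's interlocked to a 2 x 3 oblong, the straight bin in the row with the pen. Origin: centre, underside.
- pen (a point): Middle of the bottle pen's floor, marked by a dark rubber square; at x 63, y 63, z 3 mm in the caddy's frame.
- amber_bottle: Small amber bottle with a red screw cap, 55 mm in diameter, 105 high to the top of the cap, 0.22 kg, standing on the bench at the back. The cap (fixed on) is 34 mm in diameter and takes up the top 16 mm, 89 to 105 mm; grip it there from above. Origin: centre of the underside; z up.
- clear_bottle: Small white (clear glass, white filling) bottle with a blue cap, 55 mm in diameter, 108 high, standing about 90 mm beside the amber one; not wanted, to be left alone. Which of the two stands left or right varies. Origin: centre of the underside; z up.

How it is judged:
By the outcome, as a careful person would: the job done as asked, in the order asked, and still so for the second after the job is handed in, with the robot touching nothing.
It also fails if it takes over 96 s, if anything falls off the work surface, if the arm or the gripper's body presses on something with over 40 N, if the wrist force passes 120 N, or if a joint passes its speed limit or range.

## Working session

There is one attempt and no reset: what is moved stays moved. The work goes in short steps, Python scripts to look and compute and a tool call to move; the robot and the scene stay as the last step left them, time stands still between calls to the robot, and variables do not carry over. Pictures are saved under pics/ and viewed, at most 14 in all, crops included, and the job is handed in when it is done.

Besides the shell and the picture viewer there is one more tool, called after "Emit:" by a JSON object that holds its "api" and its "payload". servo_tool: Moves the arm, as the interface text tells. Its arguments: {"type":"object","properties":{"slide":{"type":"array"},"twist":{"type":"array"},"grip":{"type":"array"}},"required":["slide","twist","grip"]}

```bash
mkdir -p pics
python3 - <<'E'
from workcell import monitor, eyes, spotter
import cv2
o=monitor.get_obs();print({k:(v if not hasattr(v,'round') else v) for k,v in o.items()})
for c in("scene","top"):
    im=eyes.capture(c);cv2.imwrite(f"pics/{c}0.png",im[:,:,::-1]);print(c,eyes.get_calibration(c))
    for t in("blue_bin","white_bin","yellow_bin","caddy","pen","amber_bottle","clear_bottle"):
        print(t,spotter.recognise(t,c)[:2])
E
```

```text
{'time_s': 0.0, 'joint_pos': array([ 1.11120703e+00,  1.16479168e-01,  1.44226658e+00,  3.42214144e-06,
        1.58396124e+00, -3.77832865e-02]), 'joint_velocities': array([-0.00087608,  0.00035611, -0.00020643,  0.00057047,  0.00034918,
       -0.00101189]), 'joint_torque': array([-3.31647876e-03, -7.21258664e+01, -6.22625041e+01,  7.78527441e-02,
        2.37363100e-02, -4.33778735e-05]), 'position': array([0.27630333, 0.61574769, 0.3020089 ]), 'ee_rot': array([-1.38794514e-04,  2.09342926e-01,  9.77842129e-01, -5.39606370e-04]), 'force': array([-0.57496406, -0.19087675, -0.5116611 ]), 'wrist_torque': array([0.06767648, 0.02080634, 0.01641819]), 'grasp_force': 0.0, 'opening': 0.9965110792776236}
scene {'fx': 425.7114082069794, 'fy': 425.7114082069794, 'cx': 251.33508489924395, 'cy': 192.00843437421048, 'k1': -0.05394752307384292, 'rvec': array([ 1.98643653, -0.87913267,  0.50223943]), 'tvec': array([-0.23349263,  0.33549266,  0.46648   ])}
blue_bin [{'uv': [186.2, 212.8], 'p': 0.88}]
white_bin [{'uv': [192.7, 184.9], 'p': 0.97}]
yellow_bin []
caddy [{'uv': [297.9, 247.5], 'p': 0.66}, {'uv': [315.2, 186.9], 'p': 0.64}]
pen [{'uv': [297.4, 247.5], 'p': 0.57}]
amber_bottle [{'uv': [316.1, 188.4], 'p': 0.79}]
clear_bottle [{'uv': [274.0, 175.6], 'p': 0.83}]
top {'fx': 475.67549246104176, 'fy': 475.67549246104176, 'cx': 262.40820699806676, 'cy': 195.52439866730265, 'k1': -0.15390679748710873, 'rvec': array([ 2.16529054, -2.11374935,  0.19609234]), 'tvec': array([0.15430533, 0.57141658, 0.87060078])}
blue_bin [{'uv': [223.6, 244.2], 'p': 0.58}, {'uv': [326.1, 221.6], 'p': 0.49}]
white_bin []
yellow_bin [{'uv': [176.4, 247.7], 'p': 0.95}]
caddy [{'uv': [324.9, 216.7], 'p': 0.95}]
pen [{'uv': [328.0, 223.7], 'p': 0.87}]
amber_bottle [{'uv': [285.2, 133.3], 'p': 0.64}]
clear_bottle [{'uv': [237.6, 146.8], 'p': 0.91}]
```

Run:
```python
import cv2
a=cv2.imread("pics/top0.png");cv2.imwrite("pics/top0z.png",cv2.resize(a[100:320,100:420],None,fx=2.5,fy=2.5,interpolation=cv2.INTER_CUBIC))
```

```text
(no output)
```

View pics/top0z.png

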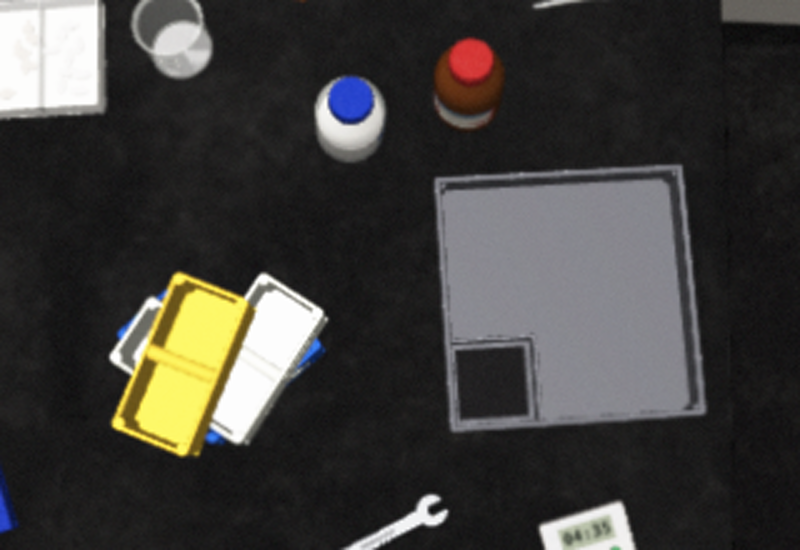

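View pics/scene0.png

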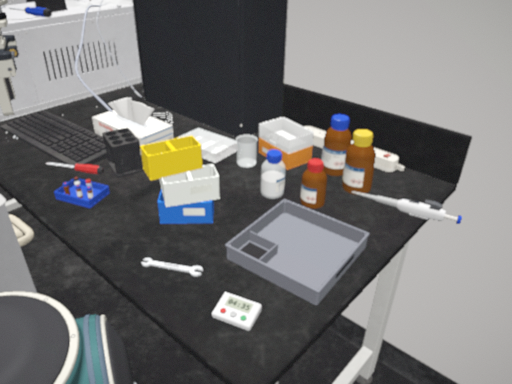

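Top crop: yellow lies across the white L (its notch faces image-up) and the blue L below has its notch facing down. The caddy corners are near crop (436,179), (682,166), (705,412) and (452,431), with the pen at bottom left. Next I'll fit poses from the rim corners.

```bash
cat > h.py <<'E'
import numpy as np, cv2
from scipy.optimize import least_squares
from workcell import monitor, eyes, spotter
def cal(c):
    k=eyes.get_calibration(c); return k['rvec'],k['tvec'],np.array([[k['fx'],0,k['cx']],[0,k['fy'],k['cy']],[0,0,1.]]),np.array([k['k1'],0,0,0,0.])
def proj(P,c):
    return cv2.projectPoints(np.asarray(P,float).reshape(-1,1,3),*cal(c))[0][:,0]
def ground(uv,z,c):
    r,t,K,d=cal(c); R=cv2.Rodrigues(r)[0]
    n=cv2.undistortPoints(np.asarray(uv,float).reshape(-1,1,2),K,d)[:,0]
    D=np.c_[n,np.ones(len(n))]@R; C=-R.T@t
    return C+D*((z-C[2])/D[:,2])[:,None]
def place(p,M,z0=0):
    x,y,a=p; c,s=np.cos(a),np.sin(a); M=np.asarray(M,float)
    return np.c_[x+c*M[:,0]-s*M[:,1],y+s*M[:,0]+c*M[:,1],M[:,2]+z0]
def fit(M,uv,c,z0,p0):
    f=lambda p:(proj(place(p,M,z0),c)-uv).ravel()
    s=least_squares(f,p0); return s.x,f(s.x).reshape(-1,2)
L=np.array([[-56,-56],[56,-56],[56,-2],[-2,-2],[-2,56],[-56,56]])/1e3
def rim(o,h=.054): return np.c_[o,np.full(len(o),h)]
B=np.array([[-56,-27],[56,-27],[56,27],[-56,27]])/1e3
C=np.array([[-98,-98],[98,-98],[98,98],[-98,98]])/1e3
def z(uv): return np.asarray(uv,float)/2.5+100-.3
E
python3 - <<'E'
from h import *
def show(n,r): print(n,np.round(r[0][:2]*1e3,1),np.degrees(r[0][2]).round(1),np.round(r[1]*2.5,1).tolist())
g=ground(z([(436,179),(682,166),(705,412),(452,431)]),.035,'top');print(g.round(4),np.linalg.norm(g-np.roll(g,1,0),axis=1))
# caddy: x left, y down in image -> corners (-x,-y)=top right
c=fit(rim(C,.035),z([(682,166),(436,179),(452,431),(705,412)])[[0,1,2,3]],'top',0,[.6,-.1,1.57]);show('caddy',c)
# order: (-,-)=TR,(+,-)=TL,(+,+)=BL,(-,+)=BR
y=fit(rim(B),z([(112,426),(178,272),(250,299),(187,457)])[[0,3,2,1]][[3,0,1,2]],'top',.108,[.5,.1,0]);show('yellow',y)
w=fit(rim(L)[[0,1,2,4,5]],z([(243,445),(325,318),(265,273),(152,297),(110,355)]),'top',.054,[.5,.1,-.8]);show('white',w)
im=cv2.resize(cv2.imread('pics/top0.png')[100:320,100:420],None,fx=2.5,fy=2.5,interpolation=cv2.INTER_CUBIC)
def dr(p,M,z0,col):
    q=(proj(place(p,M,z0),'top')-100+.3)*2.5
    cv2.polylines(im,[np.round(q*8).astype(int).reshape(-1,1,2)],True,col,1,cv2.LINE_AA,3)
dr(c[0],rim(C,.035),0,(0,255,0));dr(y[0],rim(B),.108,(0,0,255));dr(w[0],rim(L),.054,(255,0,255))
b=w[0].copy();b[2]+=np.pi;dr(b,rim(L),0,(0,255,0))
cv2.imwrite('pics/ov0.png',im)
for n,zz in(('amber_bottle',.105),('clear_bottle',.108)):pass
print('cap',ground(z([(472,60)]),.105,'top'),ground(z([(351,98)]),.108,'top'))
E
```

```text
[[ 0.6187  0.1459  0.035 ]
 [ 0.6349 -0.0511  0.035 ]
 [ 0.4397 -0.0667  0.035 ]
 [ 0.422   0.1299  0.035 ]] [0.19729756 0.19763801 0.19579981 0.19737653]
caddy [528.8  39.6] 94.8 [[-1.4, 0.3], [0.7, 0.5], [1.1, -1.2], [-0.5, 0.6]]
yellow [460.9 317.1] 160.1 [[-1.0, -1.3], [0.2, 0.4], [-0.1, 0.0], [0.9, 0.9]]
white [483.8 301.1] -32.1 [[-4.1, 1.6], [2.7, -3.4], [0.2, 0.1], [1.2, -1.5], [0.1, 3.1]]
cap [[0.69454471 0.12322854 0.105     ]] [[0.66172866 0.21219888 0.108     ]]
```

View pics/ov0.png

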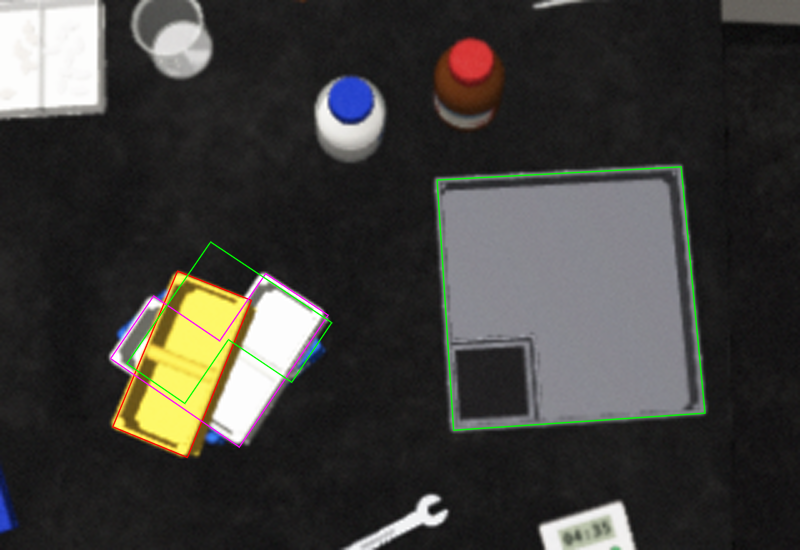

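The overlay fits the caddy, yellow and white rims. Next I'll turn for the yellow bin's bar.

Emit:
{"api": "servo_tool", "payload": {"slide": [[0, 0, 0], [0, 0, 0], [0, 0, 0], [0, 0, 0], [0, 0, 0], [0, 0, 0], [0, 0, 0], [0, 0, 0], [0, 0, 0], [0, 0, 0]], "twist": [8.57, 8.57, 8.57, 8.57, 8.57, 8.57, 8.57, 8.57, 8.57, 8.57], "grip": [-0.05, -0.05, -0.05, -0.05, -0.05, -0.05, -0.05, -0.05, -0.05, -0.05]}}

```text
time_s: 1.8
position: [0.2764, 0.6158, 0.3028]
ee_rot: [0.0, 0.82, 0.572, 0.0]
force: [-0.5, 0.3, -0.4]
opening: 0.476
grasp_force: 0.0
```

```bash
cat >> h.py <<'E'
CAD=np.array([.5288,.0396,np.radians(94.8)])
def go(x,y,zg,yaw=None):
    "grasp point target (m), tool-y yaw deg -> twist (deg), slide (mm) valid AFTER the twist"
    o=monitor.get_obs();w,a,b,c=o['ee_rot'];R=np.array([[1-2*(b*b+c*c),2*(a*b-c*w),2*(a*c+b*w)],[2*(a*b+c*w),1-2*(a*a+c*c),2*(b*c-a*w)],[2*(a*c-b*w),2*(b*c+a*w),1-2*(a*a+b*b)]])
    cur=np.degrees(np.arctan2(R[1,1],R[0,1])); t=0
    if yaw is not None: t=(cur-yaw+90)%180-90
    G=o['position']+R@[0,0,.065]
    R2=R@cv2.Rodrigues(np.array([0,0,np.radians(t)]))[0]
    print('t',round(o['time_s'],1),'G',(G*1e3).round(1),'yaw',cur.round(2),'open mm',(o['opening']*93).round(1),'gf',round(o['grasp_force'],1),'F',o['force'].round(1),'j6',o['joint_pos'][5].round(2),'tilt',R[:,2].round(4))
    print('TWIST',round(t,2),'SLIDE',(R2.T@(np.array([x,y,zg])-G)*1e3).round(1), 'slide with no twist',(R.T@(np.array([x,y,zg])-G)*1e3).round(1))
def cad(x,y): return place(CAD,np.array([[x/1e3,y/1e3,0]]))[0][:2]
E
python3 -c "
from h import *
go(.4609,.3171,.148,160.1)"
```

```text
Traceback (most recent call last):
  File "h.py", line 32, in go
    print('t',round(o['time_s'],1),'G',(G*1e3).round(1),'yaw',cur.round(2),'open mm',(o['opening']*93).round(1),'gf',round(o['grasp_force'],1),'F',o['force'].round(1),'j6',o['joint_pos'][5].round(2),'tilt',R[:,2].round(4))
                                                                                     ^^^^^^^^^^^^^^^^^^^^^^^
AttributeError: 'float' object has no attribute 'round'
```

```bash
sed -i "s/(o\['opening'\]\*93).round(1)/round(o['opening']*93,1)/" h.py
python3 -c "
from h import *
go(.4609,.3171,.148,160.1)"
```

```text
t 1.8 G [276.4 615.8 237.8] yaw -20.22 open mm 44.3 gf 0.0 F [-0.5  0.3 -0.4] j6 1.46 tilt [ 0.  0. -1.]
TWIST -0.32 SLIDE [-218.1  275.2   89.8] slide with no twist [-216.5  276.4   89.8]
```

Emit:
{"api": "servo_tool", "payload": {"slide": [[-24.2, 30.6, 3], [-24.2, 30.6, 3], [-24.2, 30.6, 3], [-24.2, 30.6, 3], [-24.2, 30.6, 3], [-24.2, 30.6, 3], [-24.2, 30.6, 3], [-24.2, 30.6, 3], [-24.2, 30.6, 3], [0, 0, 0]], "twist": [-0.3, 0, 0, 0, 0, 0, 0, 0, 0, 0], "grip": [-0.05, -0.05, -0.05, -0.05, -0.05, -0.05, -0.05, -0.05, -0.05, -0.05]}}

```text
time_s: 2.8
position: [0.4644, 0.3152, 0.2755]
ee_rot: [0.0, 0.818, 0.575, -0.0]
force: [-0.1, 0.1, 0.2]
opening: 0.475
grasp_force: 0.0
```

```bash
python3 -c "
from h import *
go(.4609,.3171,.148,160.1)
for c in ('top','scene'): cv2.imwrite('pics/%s1.png'%c,eyes.capture(c)[:,:,::-1])
a=cv2.imread('pics/top1.png')[180:300,110:270];b=cv2.imread('pics/scene1.png')[90:240,110:260]
cv2.imwrite('pics/m1.png',np.hstack([cv2.resize(a,(480,360)),cv2.resize(b,(300,300))[:, :][np.r_[0:300,[299]*60]]]))
"
```

```text
t 2.8 G [464.4 315.2 210.5] yaw -19.76 open mm 44.2 gf 0.0 F [-0.1  0.1  0.2] j6 0.9 tilt [ 2.e-04 -8.e-04 -1.e+00]
TWIST 0.14 SLIDE [ 0.7 -4.  62.5] slide with no twist [ 0.7 -4.  62.5]
```

View pics/m1.png

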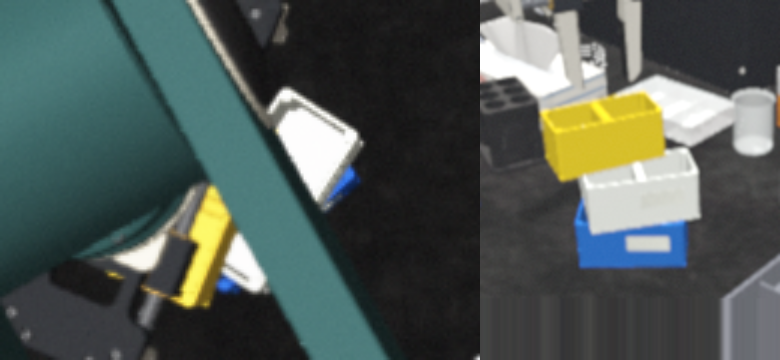

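The scene camera shows the fingers hanging either side of the yellow bar (scene px about 207–235, 115). Descending.

Emit:
{"api": "servo_tool", "payload": {"slide": [[0, 0, 0], [0, 0, 9], [0, 0, 9], [0, 0, 9], [0, 0, 9], [0, 0, 9], [0, 0, 9], [0, 0, 6], [0, 0, 2.5], [0, 0, 0]], "twist": [0, 0, 0, 0, 0, 0, 0, 0, 0, 0], "grip": [-0.05, -0.05, -0.05, -0.05, -0.05, -0.05, -0.05, -0.05, -0.05, -0.05]}}

```text
time_s: 3.9
position: [0.4627, 0.3182, 0.213]
ee_rot: [-0.0, 0.817, 0.577, -0.0]
force: [0.7, 0.4, 0.9]
opening: 0.473
grasp_force: 0.0
```

```bash
python3 -c "
from h import *
go(.4609,.3171,.148,160.1)
"
```

```text
t 3.9 G [462.7 318.2 148. ] yaw -19.57 open mm 44.0 gf 0.0 F [0.7 0.4 0.9] j6 0.9 tilt [-3.e-04 -2.e-04 -1.e+00]
TWIST 0.33 SLIDE [-1.7 -1.3 -0. ] slide with no twist [-1.7 -1.3 -0. ]
```

Emit:
{"api": "servo_tool", "payload": {"slide": [[-1.7, -1.3, 0], [0, 0, 0], [0, 0, 0], [0, 0, 0], [0, 0, 0], [0, 0, 0], [0, 0, 0], [0, 0, 0], [0, 0, 0], [0, 0, 0]], "twist": [0.3, 0, 0, 0, 0, 0, 0, 0, 0, 0], "grip": [-0.05, -0.05, -0.3, -0.5, -0.7, -1, -1, -1, -1, -1]}}

```text
time_s: 4.9
position: [0.4609, 0.3171, 0.2132]
ee_rot: [-0.0, 0.818, 0.575, -0.0]
force: [-0.4, 1.0, -0.3]
opening: 0.107
grasp_force: 30.0
```

```bash
python3 -c "
from h import *
go(.4609,.3171,.148,160.1)
"
```

```text
t 4.9 G [460.9 317.1 148.2] yaw -19.87 open mm 9.9 gf 30.0 F [-0.4  1.  -0.3] j6 0.9 tilt [-0. -0. -1.]
TWIST 0.03 SLIDE [-0.  -0.   0.2] slide with no twist [-0.  -0.   0.2]
```

Emit:
{"api": "servo_tool", "payload": {"slide": [[0, 0, -2], [0, 0, -5], [0, 0, -8], [0, 0, -10], [0, 0, -10], [0, 0, -10], [0, 0, -10], [0, 0, -5], [0, 0, 0], [0, 0, 0]], "twist": [0, 0, 0, 8, 8, 8, 8, 8, 8, 8], "grip": [-1, -1, -1, -1, -1, -1, -1, -1, -1, -1]}}

```text
time_s: 5.9
position: [0.461, 0.3171, 0.2743]
ee_rot: [-0.0, 0.993, 0.12, 0.0]
force: [-0.0, -0.2, -1.1]
opening: 0.107
grasp_force: 30.0
```

```bash
python3 -c "
from h import *
q=cad(-33.5,59);print(q)
go(*q,.003+.040+.002,94.8)
"
```

```text
[0.47281013 0.0012805 ]
t 5.9 G [461.1 317.2 209.3] yaw -76.2 open mm 10.0 gf 30.0 F [-0.  -0.2 -1.1] j6 1.89 tilt [ 8.e-04  5.e-04 -1.e+00]
TWIST 9.0 SLIDE [-14.9 315.8 164.1] slide with no twist [-64.1 309.6 164.1]
```

Emit:
{"api": "servo_tool", "payload": {"slide": [[0, 0, 0], [0, 0, 0], [-2, 40, 0], [-2, 40, 0], [-2, 45, 0], [-2, 45, 0], [-2, 45, 0], [-2, 45, 0], [-2, 40, 0], [-1, 15, 0]], "twist": [4.5, 4.5, 0, 0, 0, 0, 0, 0, 0, 0], "grip": [-1, -1, -1, -1, -1, -1, -1, -1, -1, -1]}}

```text
time_s: 6.9
position: [0.474, -0.0008, 0.2742]
ee_rot: [0.0, 0.999, 0.044, 0.001]
force: [0.8, 0.5, -0.6]
opening: 0.107
grasp_force: 30.0
```

Emit:
{"api": "servo_tool", "payload": {"slide": [[0, 0, 0], [0, 0, 15], [0, 0, 20], [0, 0, 20], [0, 0, 20], [0, 0, 15], [0, 0, 5], [0, 0, 0], [0, 0, 0], [0, 0, 0]], "twist": [0, 0, 0, 0, 0, 0, 0, 0, 0, 0], "grip": [-1, -1, -1, -1, -1, -1, -1, -1, -1, -1]}}

```text
time_s: 7.9
position: [0.4745, 0.0021, 0.1792]
ee_rot: [0.0, 0.999, 0.045, 0.001]
force: [0.6, 0.5, -0.9]
opening: 0.106
grasp_force: 30.0
```

```bash
python3 -c "
from h import *
q=cad(-33.5,59);print(q)
go(*q,.003+.040+.002,94.8)
for c in ('top','scene'): cv2.imwrite('pics/%s2.png'%c,eyes.capture(c)[:,:,::-1])
a=cv2.imread('pics/top2.png')[150:290,100:400];b=cv2.imread('pics/scene2.png')[150:320,180:380]
cv2.imwrite('pics/m2.png',np.vstack([cv2.resize(a,None,fx=2,fy=2),cv2.resize(b,(329,280)) [:,np.r_[0:329,[328]*271]]]))
"
```

```text
[0.47281013 0.0012805 ]
t 7.9 G [474.6   2.1 114.2] yaw -84.86 open mm 9.8 gf 30.0 F [ 0.6  0.5 -0.9] j6 1.43 tilt [ 1.3e-03 -1.0e-04 -1.0e+00]
TWIST 0.34 SLIDE [-1.9  0.6 69.2] slide with no twist [-1.9  0.6 69.2]
```

View pics/m2.png

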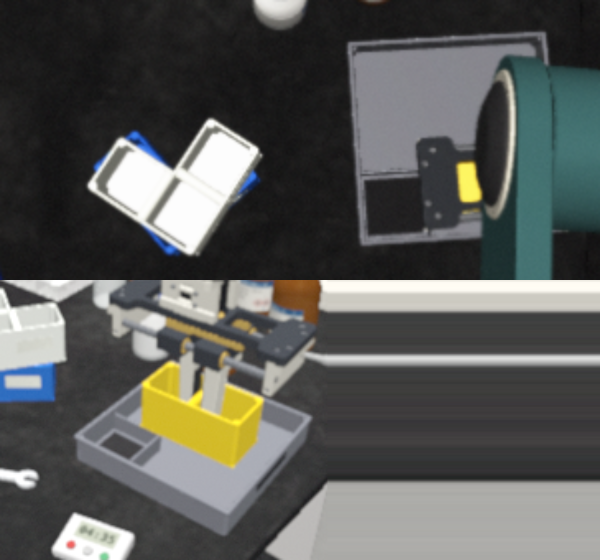

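Yellow hangs level over the free space right of the pen. I'll correct and lower it.

Emit:
{"api": "servo_tool", "payload": {"slide": [[-1.9, 0.6, 0], [0, 0, 12], [0, 0, 12], [0, 0, 12], [0, 0, 12], [0, 0, 10], [0, 0, 6], [0, 0, 2], [0, 0, 0], [0, 0, 0]], "twist": [0.3, 0, 0, 0, 0, 0, 0, 0, 0, 0], "grip": [-1, -1, -1, -1, -1, -1, -1, -1, -1, -1]}}

```text
time_s: 9.0
position: [0.4726, 0.0013, 0.1127]
ee_rot: [0.0, 0.999, 0.042, 0.0]
force: [-0.2, -0.5, -0.3]
opening: 0.106
grasp_force: 30.0
```

```bash
python3 -c "
from h import *
q=cad(-33.5,59)
go(*q,.003+.040,94.8)
"
```

```text
t 9.0 G [472.6   1.3  47.7] yaw -85.17 open mm 9.8 gf 30.0 F [-0.2 -0.5 -0.3] j6 1.44 tilt [ 6.e-04 -0.e+00 -1.e+00]
TWIST 0.03 SLIDE [ 0.2 -0.   4.7] slide with no twist [ 0.2 -0.   4.7]
```

Emit:
{"api": "servo_tool", "payload": {"slide": [[0, 0, 1], [0, 0, 1], [0, 0, 1], [0, 0, 1], [0, 0, 0.5], [0, 0, 0.3], [0, 0, 0], [0, 0, 0], [0, 0, 0], [0, 0, 0]], "twist": [0, 0, 0, 0, 0, 0, 0, 0, 0, 0], "grip": [-1, -1, -1, -1, -1, -1, -1, -1, -1, -1]}}

```text
time_s: 10.0
position: [0.4724, 0.0013, 0.1082]
ee_rot: [0.0, 0.999, 0.042, 0.0]
force: [-7.1, 0.8, 10.2]
opening: 0.104
grasp_force: 30.0
```

Emit:
{"api": "servo_tool", "payload": {"slide": [[0, 0, -0.4], [0, 0, 0], [0, 0, 0], [0, 0, 0], [0, 0, 0], [0, 0, 0], [0, 0, -20], [0, 0, -30], [0, 0, -40], [0, 0, -40]], "twist": [0, 0, 0, 0, 0, 0, 0, 0, 0, 0], "grip": [-1, -0.8, -0.6, -0.4, -0.2, -0.05, -0.05, -0.05, -0.05, -0.05]}}

```text
time_s: 11.0
position: [0.472, 0.0013, 0.239]
ee_rot: [-0.0, 0.999, 0.042, -0.0]
force: [-0.0, -0.2, -0.2]
opening: 0.476
grasp_force: 0.0
```

Run:
```python
from h import *
a=cv2.resize(cv2.imread('pics/top2.png')[180:300,130:250],None,fx=5,fy=5,interpolation=cv2.INTER_CUBIC)
cv2.imwrite('pics/top2z.png',a)
go(.4838,.3011,.1,0)
```

```text
t 11.0 G [471.9   1.3 174. ] yaw -85.17 open mm 44.3 gf 0.0 F [-0.  -0.2 -0.2] j6 1.44 tilt [-7.e-04  0.e+00 -1.e+00]
TWIST -85.17 SLIDE [299.8  11.9  74. ] slide with no twist [  37.1 -297.8   74. ]
```

View pics/top2z.png

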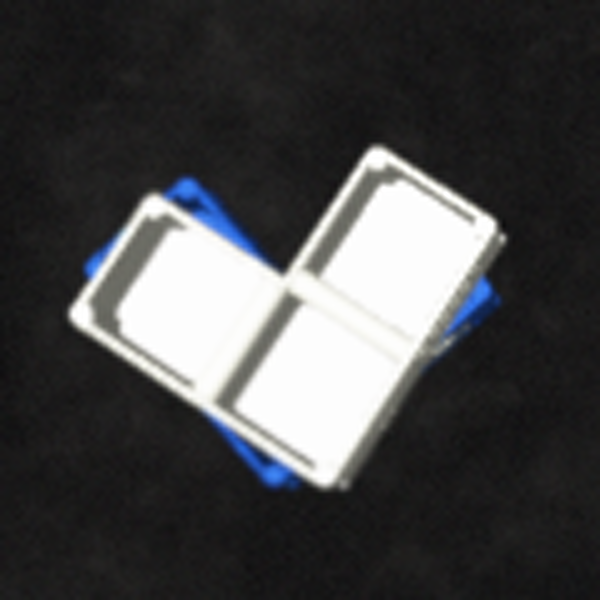

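White L corners (5x crop): outer (333,489), (502,225), (377,144), (286,278), (152,192), (68,314). Blue shows underneath.

Run:
```python
from h import *
uv=np.array([(333,489),(502,225),(377,144),(286,278),(152,192),(68,314)])/5+[130,180]-.4
w=fit(rim(L),uv,'top',.054,[.48,.3,-.56]);print(w[0],np.degrees(w[0][2]),(w[1]*5).round(1).tolist())
p=place(w[0],[[-.029,0,0]])[0];print(p)
go(p[0],p[1],.054+.040,np.degrees(w[0][2])+90)
```

```text
[ 0.48481174  0.30192082 -0.54476257] -31.212595991444463 [[-3.7, 1.0], [0.8, -1.5], [-0.3, -1.5], [0.9, 0.3], [1.4, -1.4], [1.0, 3.0]]
[0.46000948 0.31694906 0.        ]
t 11.0 G [471.9   1.3 174. ] yaw -85.17 open mm 44.3 gf 0.0 F [-0.  -0.2 -0.2] j6 1.44 tilt [-7.e-04  0.e+00 -1.e+00]
TWIST 36.04 SLIDE [-173.7 -263.8   80. ] slide with no twist [  14.8 -315.5   80. ]
```

Emit:
{"api": "servo_tool", "payload": {"slide": [[0, 0, 0], [0, 0, 0], [0, 0, 0], [0, 0, 0], [0, 0, 0], [-22, -33.5, 0], [-28, -42.5, 0], [-28, -42.5, 0], [-28, -42.5, 0], [-28, -42.5, 0]], "twist": [7.2, 7.2, 7.2, 7.2, 7.2, 0, 0, 0, 0, 0], "grip": [-0.05, -0.05, -0.05, -0.05, -0.05, -0.05, -0.05, -0.05, -0.05, -0.05]}}

```text
time_s: 12.0
position: [0.4626, 0.2432, 0.238]
ee_rot: [-0.0, 0.963, -0.269, 0.0]
force: [0.6, -0.3, 1.5]
opening: 0.475
grasp_force: 0.0
```

Emit:
{"api": "servo_tool", "payload": {"slide": [[-24, -36.4, 0], [-15.7, -23.9, 0], [0, 0, 10], [0, 0, 10], [0, 0, 5], [0, 0, 0], [0, 0, 0], [0, 0, 0], [0, 0, 0], [0, 0, 0]], "twist": [0, 0, 0, 0, 0, 0, 0, 0, 0, 0], "grip": [-0.05, -0.05, -0.05, -0.05, -0.05, -0.05, -0.05, -0.05, -0.05, -0.05]}}

```text
time_s: 13.0
position: [0.4605, 0.3132, 0.2132]
ee_rot: [-0.0, 0.963, -0.269, 0.0]
force: [0.4, 1.2, 0.2]
opening: 0.474
grasp_force: 0.0
```

Run:
```python
from h import *
go(.4600,.3169,.054+.040,58.8)
```

```text
t 13.0 G [460.5 313.2 148.2] yaw -121.18 open mm 44.1 gf 0.0 F [0.4 1.2 0.2] j6 2.67 tilt [ 4.e-04  2.e-04 -1.e+00]
TWIST 0.02 SLIDE [-2.3 -2.9 54.2] slide with no twist [-2.3 -2.9 54.2]
```

Emit:
{"api": "servo_tool", "payload": {"slide": [[-2.3, -2.9, 0], [0, 0, 8], [0, 0, 9], [0, 0, 9], [0, 0, 9], [0, 0, 9], [0, 0, 7], [0, 0, 3.2], [0, 0, 0], [0, 0, 0]], "twist": [0, 0, 0, 0, 0, 0, 0, 0, 0, 0], "grip": [-0.05, -0.05, -0.05, -0.05, -0.05, -0.05, -0.05, -0.05, -0.05, -0.05]}}

```text
time_s: 14.0
position: [0.46, 0.317, 0.1589]
ee_rot: [-0.0, 0.963, -0.269, 0.0]
force: [-0.5, -0.4, -0.3]
opening: 0.477
grasp_force: 0.0
```

Emit:
{"api": "servo_tool", "payload": {"slide": [[0, 0, 0], [0, 0, 0], [0, 0, 0], [0, 0, 0], [0, 0, 0], [0, 0, 0], [0, 0, 0], [0, 0, 0], [0, 0, 0], [0, 0, 0]], "twist": [0, 0, 0, 0, 0, 0, 0, 0, 0, 0], "grip": [-0.05, -0.3, -0.5, -0.65, -0.8, -1, -1, -1, -1, -1]}}

```text
time_s: 15.0
position: [0.4599, 0.317, 0.1587]
ee_rot: [0.0, 0.963, -0.269, 0.0]
force: [0.6, -0.1, -0.7]
opening: 0.106
grasp_force: 30.0
```

Run:
```python
from h import *
go(.4600,.3169,.054+.040,58.8)
```

```text
t 15.0 G [459.9 317.   93.7] yaw -121.17 open mm 9.9 gf 30.0 F [ 0.6 -0.1 -0.7] j6 2.67 tilt [ 0. -0. -1.]
TWIST 0.03 SLIDE [ 0.1  0.  -0.3] slide with no twist [ 0.1  0.  -0.3]
```

Emit:
{"api": "servo_tool", "payload": {"slide": [[0, 0, -2], [0, 0, -6], [0, 0, -12], [0, 0, -15], [0, 0, -20], [0, 0, -20], [0, 0, -10], [0, 0, 0], [0, 0, 0], [0, 0, 0]], "twist": [0, 0, 0, 0, -6, -6, -6, -6, -6, -6], "grip": [-1, -1, -1, -1, -1, -1, -1, -1, -1, -1]}}

```text
time_s: 16.0
position: [0.46, 0.317, 0.2453]
ee_rot: [-0.0, 0.999, 0.044, 0.001]
force: [-0.5, 1.0, -1.6]
opening: 0.104
grasp_force: 30.0
```

Run:
```python
from h import *
# white: bin center caddy (-31,-31), bin yaw = caddy-90 -> bar (-29,0) goes to caddy offset (0,+29)
q=cad(-31,-31+29)
go(*q,.003+.0397+.004,94.8)
cv2.imwrite('pics/top3.png',eyes.capture('top')[:,:,::-1])
a=cv2.imread('pics/top3.png');cv2.imwrite('pics/top3z.png',np.hstack([cv2.resize(a[180:300,130:250],None,fx=3.3,fy=3.3,interpolation=2),cv2.resize(a[160:280,270:390],None,fx=3.3,fy=3.3,interpolation=2)]))
```

```text
t 16.0 G [460.1 317.1 180.3] yaw -84.92 open mm 9.7 gf 30.0 F [-0.5  1.  -1.6] j6 2.04 tilt [ 1.2e-03  7.0e-04 -1.0e+00]
TWIST 0.28 SLIDE [ 47.1 313.3 133.4] slide with no twist [ 45.6 313.6 133.4]
```

View pics/top3z.png

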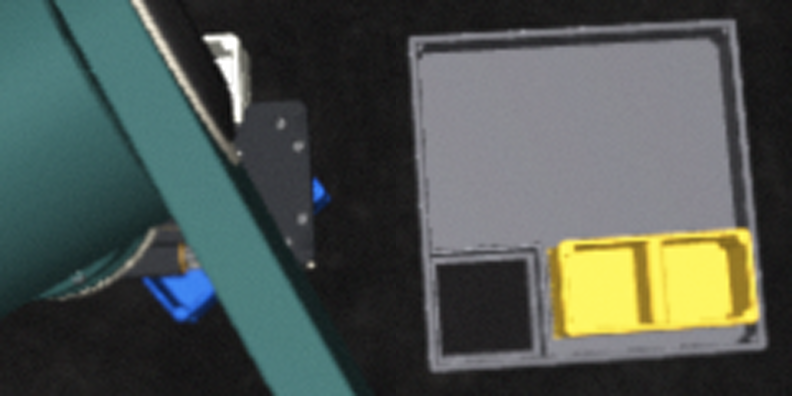

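Yellow sits inside the caddy at the lower right, parallel and clear of the pen.

Emit:
{"api": "servo_tool", "payload": {"slide": [[3, 20, 0], [5, 35, 0], [6, 40, 0], [6, 40, 0], [6, 40, 0], [6, 40, 0], [6, 40, 0], [5, 35, 0], [4.1, 23.3, 0], [0, 0, 0]], "twist": [0, 0, 0, 0, 0, 0, 0, 0, 0, 0], "grip": [-1, -1, -1, -1, -1, -1, -1, -1, -1, -1]}}

```text
time_s: 17.05
position: [0.5337, 0.0064, 0.2447]
ee_rot: [0.0, 0.999, 0.04, 0.0]
force: [0.8, 0.1, -2.2]
opening: 0.107
grasp_force: 30.0
```

Emit:
{"api": "servo_tool", "payload": {"slide": [[0, 0, 0], [0, 0, 12], [0, 0, 15], [0, 0, 15], [0, 0, 12], [0, 0, 6], [0, 0, 0], [0, 0, 0], [0, 0, 0], [0, 0, 0]], "twist": [0, 0, 0, 0, 0, 0, 0, 0, 0, 0], "grip": [-1, -1, -1, -1, -1, -1, -1, -1, -1, -1]}}

```text
time_s: 18.05
position: [0.5334, 0.0087, 0.1842]
ee_rot: [0.0, 0.999, 0.042, 0.0]
force: [0.3, 0.7, -1.6]
opening: 0.102
grasp_force: 30.0
```

Run:
```python
from h import *
uv=(np.array([(558,242),(750,229),(760,320),(566,338)])-[396,0])/3.3+[270,160]-.35
f=fit(rim(B)[[3,2,1,0]][[2,3,0,1]],uv,'top',.003,[.47,0,-1.5])
for s in (0,1,2,3):
    f=fit(np.roll(rim(B),-s,0),uv,'top',.003,[.47,0,1.6])
    if abs(f[1]).max()<2: 
        d=f[0][:2]-CAD[:2];c,n=np.cos(CAD[2]),np.sin(CAD[2]);print('yellow caddy',1e3*(c*d[0]+n*d[1]),1e3*(-n*d[0]+c*d[1]),np.degrees(f[0][2]),f[1].round(2).tolist())
q=cad(-31,-31+29)
go(*q,.003+.0397+.004,94.8)
cv2.imwrite('pics/scene4.png',eyes.capture('scene')[:,:,::-1])
a=cv2.imread('pics/scene4.png')[150:320,190:390];cv2.imwrite('pics/s4.png',cv2.resize(a,None,fx=3,fy=3,interpolation=2))
```

```text
t 18.1 G [533.5   8.7 119.2] yaw -85.17 open mm 9.5 gf 30.0 F [ 0.3  0.7 -1.6] j6 1.46 tilt [ 9.e-04 -0.e+00 -1.e+00]
TWIST 0.03 SLIDE [-0.2 -0.2 72.5] slide with no twist [-0.2 -0.2 72.5]
```

View pics/s4.png

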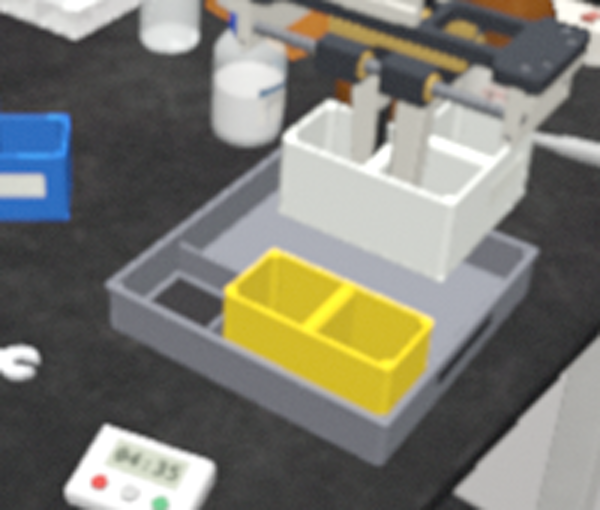

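White hangs level over the far-right part of the caddy, yellow lies flat. Lowering.

Emit:
{"api": "servo_tool", "payload": {"slide": [[0, 0, 10], [0, 0, 13], [0, 0, 13], [0, 0, 13], [0, 0, 11], [0, 0, 8], [0, 0, 4], [0, 0, 0], [0, 0, 0], [0, 0, 0]], "twist": [0, 0, 0, 0, 0, 0, 0, 0, 0, 0], "grip": [-1, -1, -1, -1, -1, -1, -1, -1, -1, -1]}}

```text
time_s: 19.1
position: [0.5335, 0.0087, 0.1122]
ee_rot: [0.0, 0.999, 0.042, 0.0]
force: [-0.6, 0.4, -2.1]
opening: 0.105
grasp_force: 30.0
```

Run:
```python
from h import *
uv=(np.array([(558,242),(750,229),(760,320),(566,338)])-[396,0])/3.3+[270,160]-.35
f=fit(rim(B)[[1,0,3,2]],uv,'top',.003,[.47,0,1.6])
d=f[0][:2]-CAD[:2];c,n=np.cos(CAD[2]),np.sin(CAD[2]);print('yellow caddy',1e3*(c*d[0]+n*d[1]),1e3*(-n*d[0]+c*d[1]),np.degrees(f[0][2]),f[1].round(2).tolist())
go(*cad(-31,-31+29),.003+.0397,94.8)
```

```text
yellow caddy -33.611873066389826 57.05708276764523 95.52393783877328 [[0.14, 0.23], [-0.18, -0.31], [-0.25, 0.36], [0.28, -0.28]]
t 19.1 G [533.6   8.7  47.2] yaw -85.17 open mm 9.7 gf 30.0 F [-0.6  0.4 -2.1] j6 1.46 tilt [ 9.e-04 -1.e-04 -1.e+00]
TWIST 0.03 SLIDE [-0.2 -0.1  4.5] slide with no twist [-0.2 -0.1  4.5]
```

Yellow landed within 2 mm of plan. Setting white down.

Emit:
{"api": "servo_tool", "payload": {"slide": [[0, 0, 1], [0, 0, 1], [0, 0, 1], [0, 0, 0.7], [0, 0, 0.4], [0, 0, 0.2], [0, 0, 0], [0, 0, 0], [0, 0, 0], [0, 0, 0]], "twist": [0, 0, 0, 0, 0, 0, 0, 0, 0, 0], "grip": [-1, -1, -1, -1, -1, -1, -1, -1, -1, -1]}}

```text
time_s: 20.1
position: [0.5333, 0.0088, 0.1076]
ee_rot: [-0.0, 0.999, 0.042, 0.0]
force: [-3.8, -0.1, 5.5]
opening: 0.107
grasp_force: 30.0
```

Touching with about 6 N, so I'll release and rise.

Emit:
{"api": "servo_tool", "payload": {"slide": [[0, 0, -0.2], [0, 0, 0], [0, 0, 0], [0, 0, 0], [0, 0, 0], [0, 0, 0], [0, 0, -20], [0, 0, -30], [0, 0, -40], [0, 0, -40]], "twist": [0, 0, 0, 0, 0, 0, 0, 0, 0, 0], "grip": [-1, -0.8, -0.6, -0.4, -0.2, -0.05, -0.05, -0.05, -0.05, -0.05]}}

```text
time_s: 21.1
position: [0.5329, 0.0088, 0.2387]
ee_rot: [-0.0, 0.999, 0.042, -0.0]
force: [0.3, 0.6, 0.1]
opening: 0.477
grasp_force: 0.0
```

Run:
```python
from h import *
cv2.imwrite('pics/top5.png',eyes.capture('top')[:,:,::-1])
a=cv2.imread('pics/top5.png');cv2.imwrite('pics/top5z.png',np.hstack([cv2.resize(a[180:300,130:250],None,fx=3.3,fy=3.3,interpolation=2),cv2.resize(a[160:280,270:390],None,fx=3.3,fy=3.3,interpolation=2)]))
go(.48,.3,.1,58)
```

```text
t 21.1 G [534.9   8.7 181.2] yaw -85.17 open mm 44.2 gf 0.0 F [ 1.1 -0.4  7.7] j6 1.46 tilt [ 7.6e-03 -3.0e-04 -1.0e+00]
TWIST 36.83 SLIDE [-201.5 -217.6   80.7] slide with no twist [ -30.8 -295.    80.7]
```

View pics/top5z.png

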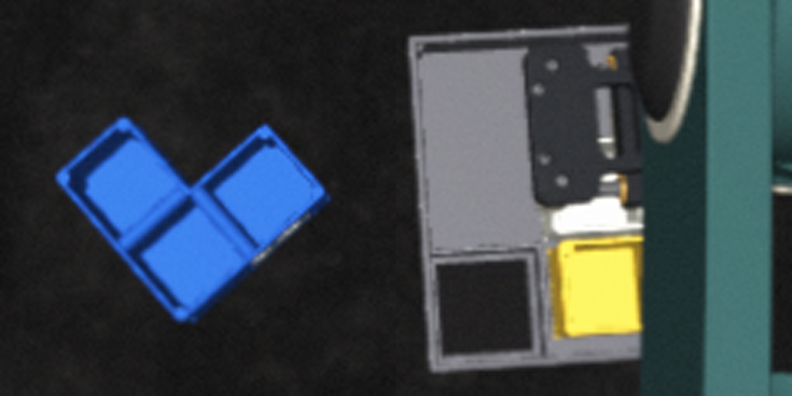

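Blue now shows fully at left. Its notch also faces image-up: corners (185,322), (328,198), (265,126), (190,190), (122,118), (57,178). It therefore needs a 126° turn to interlock. White is down beside yellow.

Run:
```python
from h import *
uv=np.array([(185,322),(327,198),(265,127),(190,190),(122,118),(57,178)])/3.3+[130,180]-.35
w=fit(rim(L),uv,'top',0,[.48,.3,-.8]);print(w[0],np.degrees(w[0][2]),(w[1]*3.3).round(1).tolist())
p=place(w[0],[[-.029,0,0]])[0];print(p)
go(p[0],p[1],.040,np.degrees(w[0][2])+90)
```

```text
[ 0.48456743  0.30807236 -0.81225322] -46.53868122384287 [[-3.9, 3.9], [1.5, -3.7], [1.3, -2.4], [0.4, 1.8], [3.2, -0.9], [-2.4, 1.1]]
[0.46461935 0.32912168 0.        ]
t 21.1 G [534.9   8.7 181.2] yaw -85.17 open mm 44.2 gf 0.0 F [ 1.1 -0.4  7.7] j6 1.46 tilt [ 7.6e-03 -3.0e-04 -1.0e+00]
TWIST 51.37 SLIDE [-281.7 -168.6  140.5] slide with no twist [ -44.1 -325.3  140.5]
```

Emit:
{"api": "servo_tool", "payload": {"slide": [[0, 0, 0], [0, 0, 0], [0, 0, 0], [0, 0, 0], [0, 0, 0], [0, 0, 0], [0, 0, 0], [0, 0, 0], [0, 0, 0], [0, 0, 0]], "twist": [-8.5, -8.5, -8.5, -8.5, -8.5, -8.5, -8.5, -8.5, -8.5, -8.5], "grip": [-0.05, -0.05, -0.05, -0.05, -0.05, -0.05, -0.05, -0.05, -0.05, -0.05]}}

```text
time_s: 22.15
position: [0.5332, 0.0088, 0.2373]
ee_rot: [0.0, 0.706, 0.708, 0.0]
force: [0.2, 0.7, 0.0]
opening: 0.476
grasp_force: 0.0
```

Run:
```python
from h import *
uv=np.array([(185,322),(327,198),(265,127),(190,190),(122,118),(57,178)])/3.3+[130,180]-.35
w=fit(rim(L),uv,'top',0,[.48,.3,-.8]);
p=place(w[0],[[-.029,0,0]])[0];print(p)
go(p[0],p[1],.040,np.degrees(w[0][2])+90)
```

```text
[0.46461935 0.32912168 0.        ]
t 22.1 G [533.2   8.8 172.3] yaw 0.18 open mm 44.2 gf 0.0 F [0.2 0.7 0. ] j6 -0.03 tilt [ 0. -0. -1.]
TWIST -43.28 SLIDE [279.7 170.6 132.3] slide with no twist [320.6 -67.6 132.3]
```

Emit:
{"api": "servo_tool", "payload": {"slide": [[0, 0, 0], [0, 0, 0], [0, 0, 0], [0, 0, 0], [0, 0, 0], [0, 0, 0], [25, 15.3, 0], [38, 23.2, 0], [38, 23.2, 0], [38, 23.2, 0]], "twist": [-7.2, -7.2, -7.2, -7.2, -7.2, -7.2, 0, 0, 0, 0], "grip": [-0.05, -0.05, -0.05, -0.05, -0.05, -0.05, -0.05, -0.05, -0.05, -0.05]}}

```text
time_s: 23.15
position: [0.4999, 0.1697, 0.2375]
ee_rot: [0.0, 0.399, 0.917, 0.0]
force: [0.7, -1.1, -0.1]
opening: 0.472
grasp_force: 0.0
```

Emit:
{"api": "servo_tool", "payload": {"slide": [[38, 23.2, 0], [38, 23.2, 0], [38, 23.2, 0], [26.7, 16.1, 0], [0, 0, 10], [0, 0, 20], [0, 0, 20], [0, 0, 10], [0, 0, 0], [0, 0, 0]], "twist": [0, 0, 0, 0, 0, 0, 0, 0, 0, 0], "grip": [-0.05, -0.05, -0.05, -0.05, -0.05, -0.05, -0.05, -0.05, -0.05, -0.05]}}

```text
time_s: 24.15
position: [0.4674, 0.3294, 0.1781]
ee_rot: [0.0, 0.399, 0.917, 0.0]
force: [0.6, -0.3, 0.3]
opening: 0.479
grasp_force: 0.0
```

Run:
```python
from h import *
go(.4646,.3291,.040,43.46)
cv2.imwrite('pics/top6.png',eyes.capture('top')[:,:,::-1])
cv2.imwrite('pics/top6z.png',cv2.resize(cv2.imread('pics/top6.png')[150:280,260:400],None,fx=4,fy=4,interpolation=2))
```

```text
t 24.1 G [467.4 329.4 113.1] yaw 43.01 open mm 44.5 gf 0.0 F [ 0.6 -0.3  0.3] j6 -0.18 tilt [ 3.e-04  2.e-04 -1.e+00]
TWIST -0.45 SLIDE [ 1.7 -2.2 73.1] slide with no twist [ 1.7 -2.3 73.1]
```

View pics/top6z.png

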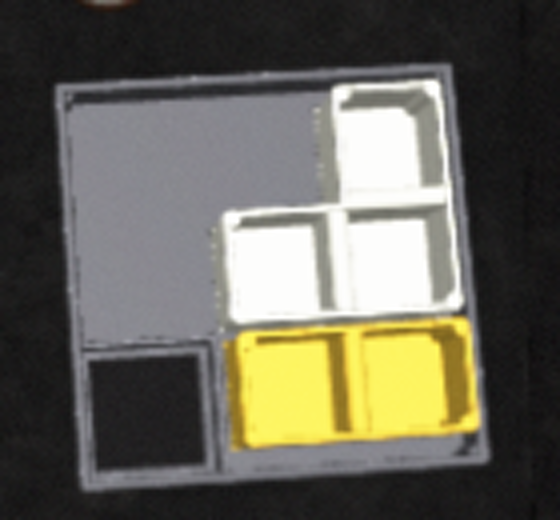

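White and yellow are both in place, flat with small gaps. Now I'll lower onto blue's bar.

Emit:
{"api": "servo_tool", "payload": {"slide": [[1.7, -2.2, 0], [0, 0, 10], [0, 0, 12], [0, 0, 12], [0, 0, 12], [0, 0, 12], [0, 0, 10], [0, 0, 5], [0, 0, 0], [0, 0, 0]], "twist": [-0.4, 0, 0, 0, 0, 0, 0, 0, 0, 0], "grip": [-0.05, -0.05, -0.05, -0.05, -0.05, -0.05, -0.05, -0.05, -0.05, -0.05]}}

```text
time_s: 25.2
position: [0.4645, 0.3295, 0.1049]
ee_rot: [0.0, 0.395, 0.919, 0.0]
force: [0.1, 0.3, -0.1]
opening: 0.473
grasp_force: 0.0
```

Emit:
{"api": "servo_tool", "payload": {"slide": [[0, 0, 0], [0, 0, 0], [0, 0, 0], [0, 0, 0], [0, 0, 0], [0, 0, 0], [0, 0, 0], [0, 0, 0], [0, 0, 0], [0, 0, 0]], "twist": [0, 0, 0, 0, 0, 0, 0, 0, 0, 0], "grip": [-0.05, -0.3, -0.5, -0.65, -0.8, -1, -1, -1, -1, -1]}}

```text
time_s: 26.2
position: [0.4643, 0.3294, 0.1046]
ee_rot: [-0.0, 0.395, 0.919, -0.0]
force: [-0.6, 0.0, 0.6]
opening: 0.102
grasp_force: 30.0
```

Run:
```python
from h import *
go(.4646,.3291,.040,43.46)
uv=np.array([(462,306),(443,84),(333,88),(335,205),(222,213),(231,320)])/4+[260,150]-.375
f=fit(rim(L),uv,'top',.003,[.56,.01,.08])
d=f[0][:2]-CAD[:2];c,n=np.cos(CAD[2]),np.sin(CAD[2]);print('white caddy',1e3*(c*d[0]+n*d[1]),1e3*(-n*d[0]+c*d[1]),np.degrees(f[0][2]),f[1].round(2).tolist())
```

```text
t 26.2 G [464.3 329.4  39.6] yaw 43.43 open mm 9.5 gf 30.0 F [-0.6  0.   0.6] j6 -0.19 tilt [-0.  0. -1.]
TWIST -0.03 SLIDE [-0.4  0.  -0.4] slide with no twist [-0.4  0.  -0.4]
white caddy -30.57607391079833 -30.34878962553164 4.30340343667873 [[-0.16, 1.05], [-0.59, -0.64], [-0.35, -0.41], [1.6, -0.15], [-0.11, -0.65], [-0.39, 0.75]]
```

Emit:
{"api": "servo_tool", "payload": {"slide": [[0, 0, -2], [0, 0, -8], [0, 0, -15], [0, 0, -20], [0, 0, -20], [0, 0, -20], [0, 0, -20], [0, 0, -10], [0, 0, 0], [0, 0, 0]], "twist": [0, 0, 5, 8, 8, 8, 8, 8, 8, 8], "grip": [-1, -1, -1, -1, -1, -1, -1, -1, -1, -1]}}

```text
time_s: 27.2
position: [0.4643, 0.3294, 0.2206]
ee_rot: [0.0, 0.808, 0.589, 0.001]
force: [0.5, -0.4, -1.4]
opening: 0.104
grasp_force: 30.0
```

Emit:
{"api": "servo_tool", "payload": {"slide": [[0, 0, 0], [0, 0, 0], [0, 0, 0], [0, 0, 0], [0, 0, 0], [0, 0, 0], [0, 0, 0], [0, 0, 0], [0, 0, 0], [0, 0, 0]], "twist": [8, 8, 8, 8, 8, 8, 8, 8, 3.6, 0], "grip": [-1, -1, -1, -1, -1, -1, -1, -1, -1, -1]}}

```text
time_s: 28.2
position: [0.4643, 0.3294, 0.2201]
ee_rot: [-0.0, 0.999, 0.042, 0.0]
force: [-0.0, -0.3, -1.8]
opening: 0.103
grasp_force: 30.0
```

Run:
```python
from h import *
go(*cad(31,-63.5),.003+.0396+.004,94.8)
```

```text
t 28.2 G [464.3 329.4 155.1] yaw -85.22 open mm 9.6 gf 30.0 F [-0.  -0.3 -1.8] j6 2.06 tilt [ 3.e-04  1.e-04 -1.e+00]
TWIST -0.02 SLIDE [103.5 263.2 108.5] slide with no twist [103.6 263.1 108.5]
```

Emit:
{"api": "servo_tool", "payload": {"slide": [[8, 20, 0], [12, 30, 0], [14, 36, 0], [15, 38, 0], [15, 38, 0], [15, 38, 0], [13, 33, 0], [8, 21, 0], [3.5, 9.2, 0], [0, 0, 0]], "twist": [0, 0, 0, 0, 0, 0, 0, 0, 0, 0], "grip": [-1, -1, -1, -1, -1, -1, -1, -1, -1, -1]}}

```text
time_s: 29.2
position: [0.5898, 0.0752, 0.2196]
ee_rot: [0.0, 0.999, 0.042, -0.0]
force: [-0.3, 0.5, -1.9]
opening: 0.106
grasp_force: 30.0
```

Emit:
{"api": "servo_tool", "payload": {"slide": [[0, 0, 0], [0, 0, 5], [0, 0, 10], [0, 0, 10], [0, 0, 8], [0, 0, 4], [0, 0, 0], [0, 0, 0], [0, 0, 0], [0, 0, 0]], "twist": [0, 0, 0, 0, 0, 0, 0, 0, 0, 0], "grip": [-1, -1, -1, -1, -1, -1, -1, -1, -1, -1]}}

```text
time_s: 30.2
position: [0.5897, 0.0758, 0.1829]
ee_rot: [-0.0, 0.999, 0.042, 0.0]
force: [-0.0, -0.8, -2.3]
opening: 0.107
grasp_force: 30.0
```

Run:
```python
from h import *
go(*cad(31,-63.5),.003+.0396+.004,94.8)
for c in ('top','scene'): cv2.imwrite('pics/%s7.png'%c,eyes.capture(c)[:,:,::-1])
a=cv2.imread('pics/top7.png')[150:280,260:400];b=cv2.imread('pics/scene7.png')[150:320,210:380]
cv2.imwrite('pics/m7.png',np.hstack([cv2.resize(a,(400,371)),cv2.resize(b,(371,371))]))
```

```text
t 30.2 G [589.8  75.8 117.9] yaw -85.17 open mm 10.0 gf 30.0 F [-0.  -0.8 -2.3] j6 1.57 tilt [ 6.e-04  1.e-04 -1.e+00]
TWIST 0.03 SLIDE [-0.3 -0.  71.3] slide with no twist [-0.3 -0.  71.3]
```

View pics/m7.png

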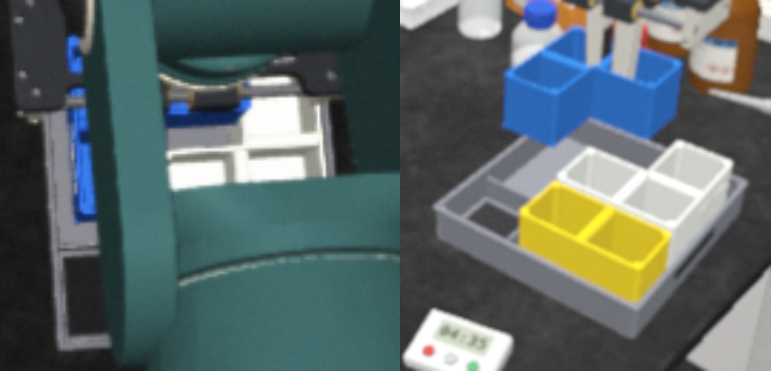

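Blue has the right orientation (notch at lower right). Before lowering I'll check where its rim should project.

Run:
```python
from h import *
p=np.r_[cad(31,-34.5),np.radians(184.8)]
q=proj(place(p,rim(L),.1179-.0396),'scene');print(((q-[210,150]+.5)*371/170+[400,0]).round().tolist())
b=cv2.imread('pics/scene7.png')[150:220,250:330]
im=cv2.resize(b,None,fx=7,fy=7,interpolation=cv2.INTER_CUBIC)
cv2.polylines(im,[np.round((q-[250,150]+.5)*7-.5).astype(int).reshape(-1,1,2)],True,(0,0,255),1)
cv2.imwrite('pics/o7.png',im)
```

```text
[[574.0, 25.0], [502.0, 74.0], [555.0, 95.0], [593.0, 67.0], [653.0, 89.0], [683.0, 63.0]]
```

View pics/o7.png

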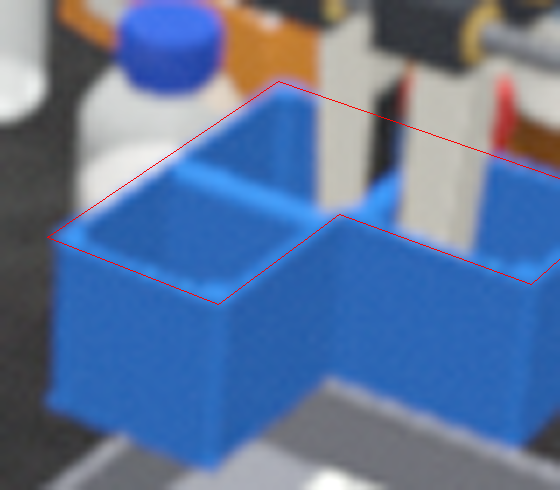

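The prediction matches the rim within about 1 px. Lowering.

Emit:
{"api": "servo_tool", "payload": {"slide": [[0, 0, 8], [0, 0, 12], [0, 0, 12], [0, 0, 12], [0, 0, 11], [0, 0, 9], [0, 0, 7], [0, 0, 0], [0, 0, 0], [0, 0, 0]], "twist": [0, 0, 0, 0, 0, 0, 0, 0, 0, 0], "grip": [-1, -1, -1, -1, -1, -1, -1, -1, -1, -1]}}

```text
time_s: 31.3
position: [0.5899, 0.0758, 0.1121]
ee_rot: [0.0, 0.999, 0.042, 0.0]
force: [0.0, -0.7, -1.2]
opening: 0.107
grasp_force: 30.0
```

Emit:
{"api": "servo_tool", "payload": {"slide": [[0, 0, 1], [0, 0, 1], [0, 0, 1], [0, 0, 0.8], [0, 0, 0.4], [0, 0, 0.3], [0, 0, 0], [0, 0, 0], [0, 0, 0], [0, 0, 0]], "twist": [0, 0, 0, 0, 0, 0, 0, 0, 0, 0], "grip": [-1, -1, -1, -1, -1, -1, -1, -1, -1, -1]}}

```text
time_s: 32.3
position: [0.5896, 0.0758, 0.1076]
ee_rot: [0.0, 0.999, 0.042, 0.0]
force: [-3.7, -1.5, 5.8]
opening: 0.107
grasp_force: 30.0
```

Emit:
{"api": "servo_tool", "payload": {"slide": [[0, 0, -0.2], [0, 0, 0], [0, 0, 0], [0, 0, 0], [0, 0, 0], [0, 0, 0], [0, 0, -20], [0, 0, -30], [0, 0, -40], [0, 0, -40]], "twist": [0, 0, 0, 0, 0, 0, 0, 0, 0, 0], "grip": [-1, -0.8, -0.6, -0.4, -0.2, -0.05, -0.05, -0.05, -0.05, -0.05]}}

```text
time_s: 33.3
position: [0.5893, 0.0758, 0.2384]
ee_rot: [0.0, 0.999, 0.042, -0.0]
force: [0.0, -0.3, 1.3]
opening: 0.474
grasp_force: 0.0
```

Run:
```python
from h import *
def capc(n,z):
    im=cv2.imread('pics/top0.png').astype(int);m=((im[...,2]-im[...,1]>90)&(im[...,2]-im[...,0]>90)).astype(np.uint8)
    k=cv2.connectedComponentsWithStats(m)
    for s,c in zip(k[2],k[3]):
        if 20<s[4]<2000: print(s,c,ground([c],z,'top'))
capc(0,.105)
for n,t,zz in(('scene','amber',.097),):
    im=cv2.imread('pics/scene0.png').astype(int);m=((im[...,2]-im[...,1]>90)&(im[...,2]-im[...,0]>90)).astype(np.uint8)
    k=cv2.connectedComponentsWithStats(m)
    for s,c in zip(k[2],k[3]):
        if 20<s[4]<2000: print(s,c)
print(proj([[.6945,.1232,.105],[.6945,.1232,.089]],'scene'))
go(.6945,.1232,.15,90)
```

```text
[307  10   4   9  26] [308.46153846  13.61538462] [[0.9267462  0.08552613 0.105     ]]
[279 116  18  17 240] [287.8 123.8] [[0.6943093  0.12453203 0.105     ]]
[ 20 254  29  20 256] [ 34.41015625 264.26953125] [[0.41996865 0.58140962 0.105     ]]
[308 158  15  15 199] [314.98492462 165.01005025]
[ 75 164  24   9 169] [ 86.52662722 167.56804734]
[[315.76480714 160.77864158]
 [315.09923438 167.26159255]]
t 33.3 G [589.3  75.8 173.4] yaw -85.17 open mm 44.1 gf 0.0 F [ 0.  -0.3  1.3] j6 1.57 tilt [-7.e-04 -1.e-04 -1.e+00]
TWIST 4.83 SLIDE [105.2 -47.4  23.3] slide with no twist [108.9 -38.4  23.3]
```

Run:
```python
from h import *
print(ground([(357,190),(335,175),(313,204),(272,195),(285,160)],0,'scene').round(3))
print(proj([[.78,.1,.13],[.75,.1,.1],[.695,.124,.105]],'top'))
im=cv2.imread('pics/top0.png').astype(int)
m=((im[...,2]>130)&(im[...,1]>110)&(im[...,0]<90)).astype(np.uint8);k=cv2.connectedComponentsWithStats(m)
for s,c in zip(k[2],k[3]):
    if 20<s[4]<5000: print(s,c,ground([c],.15,'top'))
```

```text
[[0.81  0.071 0.   ]
 [0.836 0.15  0.   ]
 [0.687 0.114 0.   ]
 [0.653 0.207 0.   ]
 [0.813 0.294 0.   ]]
[[302.39701818  76.0302    ]
 [300.82234816  97.11391297]
 [288.08929408 123.45488615]]
[301  44  23  22 376] [311.56914894  54.35638298] [[0.81482746 0.08510348 0.15      ]]
[145 209  55  74 676] [171.37869822 244.93639053] [[0.46153158 0.32088596 0.15      ]]
```

Emit:
{"api": "servo_tool", "payload": {"slide": [[10, -4, 0], [20, -7, 0], [25, -9, 0], [25, -9, 0], [19, -7, 0], [10.4, -3.1, 0], [0, 0, 5], [0, 0, 10], [0, 0, 5], [0, 0, 0]], "twist": [0, 0, 0, 0, 0, 0, 0, 0, 0, 0], "grip": [0.2, 0.2, 0.2, 0.2, 0.2, 0.2, 0.2, 0.2, 0.2, 0.2]}}

```text
time_s: 34.3
position: [0.6945, 0.1237, 0.216]
ee_rot: [0.0, 0.999, 0.042, -0.001]
force: [0.1, -0.2, 0.2]
opening: 0.599
grasp_force: 0.0
```

Run:
```python
from h import *
go(.695,.124,.097,94.8)
cv2.imwrite('pics/scene8.png',eyes.capture('scene')[:,:,::-1])
cv2.imwrite('pics/s8.png',cv2.resize(cv2.imread('pics/scene8.png')[110:310,210:400],None,fx=3,fy=3,interpolation=2))
```

```text
t 34.3 G [694.4 123.6 151. ] yaw -85.18 open mm 55.7 gf 0.0 F [ 0.1 -0.2  0.2] j6 1.63 tilt [-1.6e-03 -3.0e-04 -1.0e+00]
TWIST 0.02 SLIDE [ 0.7 -0.3 54. ] slide with no twist [ 0.7 -0.3 54. ]
```

View pics/s8.png

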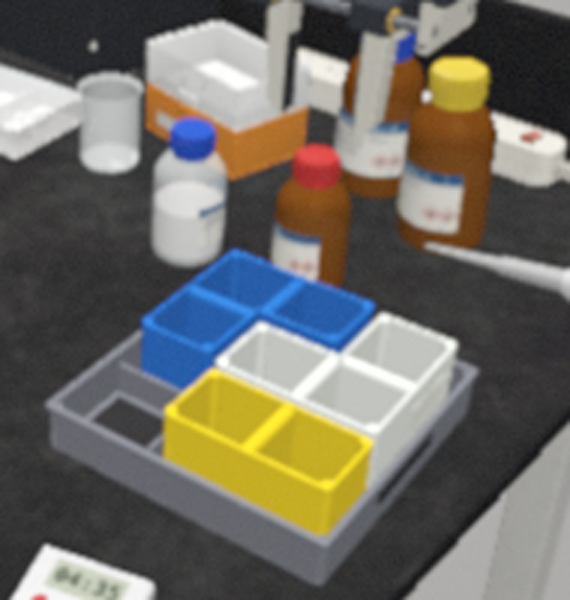

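All three bins lie flat and interlocked with the pen free. The fingers are centred over the red cap (crop about 318,165).

Emit:
{"api": "servo_tool", "payload": {"slide": [[0.7, -0.3, 0], [0, 0, 7], [0, 0, 9], [0, 0, 9], [0, 0, 9], [0, 0, 8], [0, 0, 5], [0, 0, 0], [0, 0, 0], [0, 0, 0]], "twist": [0, 0, 0, 0, 0, 0, 0, 0, 0, 0], "grip": [0.2, 0.2, 0.2, 0.2, 0.2, 0.2, 0.2, 0.2, 0.2, 0.2]}}

```text
time_s: 35.35
position: [0.6962, 0.1244, 0.1708]
ee_rot: [-0.0, 0.999, 0.042, 0.0]
force: [-0.3, -0.6, 0.2]
opening: 0.599
grasp_force: 0.0
```

Emit:
{"api": "servo_tool", "payload": {"slide": [[0, 0, 0], [0, 0, 0], [0, 0, 0], [0, 0, 0], [0, 0, 0], [0, 0, 0], [0, 0, 0], [0, 0, 0], [0, 0, 0], [0, 0, 0]], "twist": [0, 0, 0, 0, 0, 0, 0, 0, 0, 0], "grip": [0.1, 0, -0.1, -0.2, -0.25, -0.3, -0.4, -1, -1, -1]}}

```text
time_s: 36.35
position: [0.6961, 0.1243, 0.1704]
ee_rot: [0.0, 0.999, 0.042, 0.0]
force: [0.7, -0.5, 0.9]
opening: 0.367
grasp_force: 27.1
```

Run:
```python
from h import *
go(*cad(63,63),.107,94.8)
```

```text
t 36.4 G [696.1 124.3 105.4] yaw -85.17 open mm 34.1 gf 27.1 F [ 0.7 -0.5  0.9] j6 1.63 tilt [ 2.e-04 -1.e-04 -1.e+00]
TWIST 0.03 SLIDE [-236.8    7.4   -1.7] slide with no twist [-236.8    7.3   -1.7]
```

Emit:
{"api": "servo_tool", "payload": {"slide": [[0, 0, -2], [0, 0, -5], [0, 0, -10], [0, 0, -14], [0, 0, -14], [0, 0, -14], [0, 0, -14], [0, 0, -8], [0, 0, -4], [0, 0, 0]], "twist": [0, 0, 0, 0, 0, 0, 0, 0, 0, 0], "grip": [-1, -1, -1, -1, -1, -1, -1, -1, -1, -1]}}

```text
time_s: 37.35
position: [0.6961, 0.1244, 0.2557]
ee_rot: [-0.0, 0.999, 0.042, 0.0]
force: [1.3, 0.4, -1.9]
opening: 0.367
grasp_force: 26.2
```

Run:
```python
from h import *
im=cv2.imread('pics/top6.png')
a=cv2.cvtColor(im,cv2.COLOR_BGR2GRAY);q=proj([[*cad(63,63),.003]],'top')[0];print('pred',q)
m=(a<45).astype(np.uint8);k=cv2.connectedComponentsWithStats(m,connectivity=4)
l=k[1][int(q[1]),int(q[0])];print(k[2][l],k[3][l],ground([k[3][l]],.003,'top'))
cn=cv2.findContours((k[1]==l).astype(np.uint8),0,2)[0];print(cv2.minAreaRect(cn[0]))
print(cad(63,63)); go(*cad(63,63),.107,94.8)
```

```text
pred [296.44789156 253.00005264]
[283 239  28  28 687] [296.17612809 252.65938865] [[0.46141497 0.0976588  0.003     ]]
((296.1926574707031, 252.58169555664062), (26.261259078979492, 26.261259078979492), 86.42366790771484)
[0.46074925 0.09710735]
t 37.4 G [696.1 124.4 190.7] yaw -85.17 open mm 34.1 gf 26.2 F [ 1.3  0.4 -1.9] j6 1.63 tilt [ 5.e-04  0.e+00 -1.e+00]
TWIST 0.03 SLIDE [-236.8    7.5   83.6] slide with no twist [-236.8    7.3   83.6]
```

Emit:
{"api": "servo_tool", "payload": {"slide": [[-10, 0.5, 0], [-22, 0.8, 0], [-32, 1, 0], [-36, 1, 0], [-36, 1, 0], [-36, 1, 0], [-32, 1, 0], [-20, 0.5, 0], [-11.6, 0.2, 0], [0, 0, 0]], "twist": [0, 0, 0, 0, 0, 0, 0, 0, 0, 0], "grip": [-1, -1, -1, -1, -1, -1, -1, -1, -1, -1]}}

```text
time_s: 38.35
position: [0.4608, 0.0975, 0.2552]
ee_rot: [-0.0, 0.999, 0.042, 0.0]
force: [-0.7, 0.0, -2.0]
opening: 0.363
grasp_force: 26.4
```

Emit:
{"api": "servo_tool", "payload": {"slide": [[0, 0, 0], [0, 0, 5], [0, 0, 10], [0, 0, 12], [0, 0, 10], [0, 0, 3], [0, 0, 0], [0, 0, 0], [0, 0, 0], [0, 0, 0]], "twist": [0, 0, 0, 0, 0, 0, 0, 0, 0, 0], "grip": [-1, -1, -1, -1, -1, -1, -1, -1, -1, -1]}}

```text
time_s: 39.35
position: [0.4619, 0.0976, 0.2157]
ee_rot: [-0.0, 0.999, 0.042, 0.0]
force: [-0.0, 0.1, -1.6]
opening: 0.362
grasp_force: 26.4
```

Run:
```python
from h import *
go(.4620,.0975,.1054+.003,94.8)
im=eyes.capture('scene')[:,:,::-1];cv2.imwrite('pics/scene9.png',im)
o=monitor.get_obs();zb=o['position'][2]-.065-.1054
im=im.astype(int);m=((im[...,2]-im[...,1]>90)&(im[...,2]-im[...,0]>90)).astype(np.uint8)
k=cv2.connectedComponentsWithStats(m)
for s,c in zip(k[2],k[3]):
    if 40<s[4]<2000: print(s,c)
x,y=.4615-.0003,.0975
print('pred cap mid',proj([[x,y,zb+.097],[x,y,zb]],'scene'))
```

```text
t 39.4 G [462.   97.6 150.7] yaw -85.17 open mm 33.7 gf 26.4 F [-0.   0.1 -1.6] j6 1.64 tilt [ 7.e-04  1.e-04 -1.e+00]
TWIST 0.03 SLIDE [-0.   0.1 42.3] slide with no twist [-0.   0.1 42.3]
[ 75 164  24   9 171] [ 86.5380117  167.58479532]
[244 185  16  19 264] [251.37878788 193.9280303 ]
pred cap mid [[253.3315286  192.38920795]
 [252.586121   236.63297227]]
```

Emit:
{"api": "servo_tool", "payload": {"slide": [[0, 0, 4], [0, 0, 5], [0, 0, 5], [0, 0, 5], [0, 0, 5], [0, 0, 5], [0, 0, 4], [0, 0, 3], [0, 0, 2], [0, 0, 0]], "twist": [0, 0, 0, 0, 0, 0, 0, 0, 0, 0], "grip": [-1, -1, -1, -1, -1, -1, -1, -1, -1, -1]}}

```text
time_s: 40.4
position: [0.4618, 0.0975, 0.177]
ee_rot: [0.0, 0.999, 0.042, -0.0]
force: [-0.5, -0.0, -3.1]
opening: 0.358
grasp_force: 26.4
```

Emit:
{"api": "servo_tool", "payload": {"slide": [[0, 0, 1], [0, 0, 1], [0, 0, 1], [0, 0, 0.6], [0, 0, 0.3], [0, 0, 0.3], [0, 0, 0], [0, 0, 0], [0, 0, 0], [0, 0, 0]], "twist": [0, 0, 0, 0, 0, 0, 0, 0, 0, 0], "grip": [-1, -1, -1, -1, -1, -1, -1, -1, -1, -1]}}

```text
time_s: 41.4
position: [0.4621, 0.0976, 0.1736]
ee_rot: [-0.0, 0.999, 0.042, 0.0]
force: [0.4, 1.9, 6.6]
opening: 0.361
grasp_force: 27.1
```

Contact at the expected height. Releasing slowly.

Emit:
{"api": "servo_tool", "payload": {"slide": [[0, 0, 0], [0, 0, 0], [0, 0, 0], [0, 0, 0], [0, 0, 0], [0, 0, 0], [0, 0, 0], [0, 0, 0], [0, 0, 0], [0, 0, 0]], "twist": [0, 0, 0, 0, 0, 0, 0, 0, 0, 0], "grip": [-0.2, -0.15, -0.1, 0, 0.1, 0.2, 0.2, 0.2, 0.2, 0.2]}}

```text
time_s: 42.4
position: [0.4618, 0.0975, 0.173]
ee_rot: [0.0, 0.999, 0.042, 0.0]
force: [0.1, -0.0, 0.1]
opening: 0.598
grasp_force: 0.0
```

Emit:
{"api": "servo_tool", "payload": {"slide": [[0, 0, -5], [0, 0, -10], [0, 0, -20], [0, 0, -25], [0, 0, -25], [0, 0, -20], [0, 0, -15], [0, 0, 0], [0, 0, 0], [0, 0, 0]], "twist": [0, 0, 0, 0, 0, 0, 0, 0, 0, 0], "grip": [0.2, 0.2, 0.2, 0.2, 0.2, 0.2, 0.2, 0.2, 0.2, 0.2]}}

```text
time_s: 43.4
position: [0.4616, 0.0975, 0.2919]
ee_rot: [0.0, 0.999, 0.042, -0.001]
force: [-0.2, 0.8, 0.5]
opening: 0.599
grasp_force: 0.0
```

Emit:
{"api": "servo_tool", "payload": {"slide": [[0, -30, 0], [0, -40, 0], [0, -40, 0], [0, -40, 0], [0, -40, 0], [0, -30, 0], [0, -20, 0], [0, 0, 0], [0, 0, 0], [0, 0, 0]], "twist": [0, 0, 0, 0, 0, 0, 0, 0, 0, 0], "grip": [0.2, 0.2, 0.2, 0.2, 0.2, 0.2, 0.2, 0.2, 0.2, 0.2]}}

```text
time_s: 44.4
position: [0.4417, 0.3359, 0.2926]
ee_rot: [0.0, 0.999, 0.042, -0.0]
force: [-0.0, -0.4, -0.3]
opening: 0.6
grasp_force: 0.0
```

Run:
```python
from h import *
for c in ('top','scene'): cv2.imwrite('pics/%s10.png'%c,eyes.capture(c)[:,:,::-1])
a=cv2.imread('pics/top10.png')[120:280,240:400];b=cv2.imread('pics/scene10.png')[140:310,210:380]
cv2.imwrite('pics/m10.png',np.hstack([cv2.resize(a,(400,400),interpolation=2),cv2.resize(b,(400,400),interpolation=2)]))
```

```text
(no output)
```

View pics/m10.png

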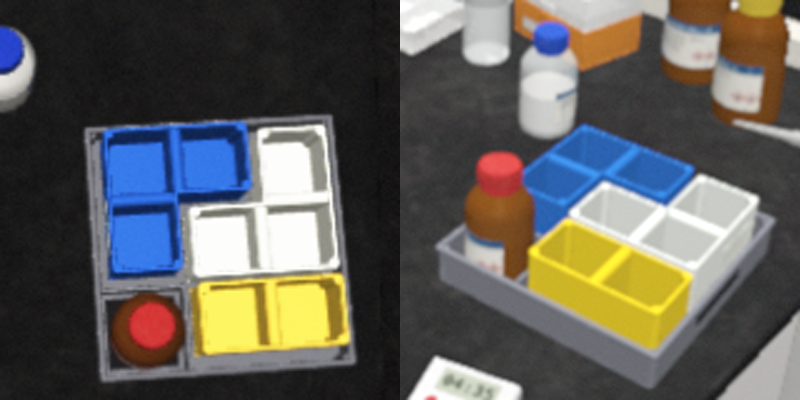

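All three bins lie flat and interlocked in the caddy. The amber bottle stands upright in the pen at crop (148,328), and the clear bottle has not moved.

```bash
python3 -c "
from workcell import close_job
print(close_job())"
```

```text
the job is handed in; nothing more can be done
None
```

The job is handed in at about 44 s: all three bins lie flat in the caddy, the amber bottle stands upright in its pen, and the clear bottle was left where it was; no verdict was returned.

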